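Freeze the carat reading on the amber scale

TASK

Freeze the carat reading of the amber piece lying on the bench scale: with the fingertips press the blue unit key down and let it come back up, then press the yellow hold key down, let it come up and draw back. Press each one lightly, just far enough that it clearly goes down and without ramming it against its stop, and do not touch the red key, the pan or the stone. Leave the things lying round the scale where they are.

Things in the scene. Friction and masses are not known exactly. Their poses are not given: they have to be found in the camera images.
- blue_key_top (a point): centre of the top face of the scale's round blue key, the unit key (grams to carats). The key cap is 26 mm across, in a black collar 42 mm across; its flat top points straight up, lies about 69 mm above the table and 16 mm above its collar. The three keys stand in a row along the scale's front edge, 58 mm apart, in an order that changes from run to run
- blue_key (a joint): how far the blue key is pressed straight down, m: 0 up, 0.012 at its hard stop. A spring brings it back; it takes about 2.4 N to start, 4.3 N at 0.004, 6.1 N at 0.008 and 8 N at the stop, which is rigid; a press counts from 0.004 down, so 6 to 8 mm is a good press. Over 25 N on the key (easily reached by driving on against the stop) would damage it
- yellow_key_top (a point): centre of the top face of the scale's round yellow key, the hold key (freezes the reading). The key cap is 26 mm across, in a black collar 42 mm across; its flat top points straight up, lies about 69 mm above the table and 16 mm above its collar. The three keys stand in a row along the scale's front edge, 58 mm apart, in an order that changes from run to run
- yellow_key (a joint): how far the yellow key is pressed straight down, m: 0 up, 0.012 at its hard stop. A spring brings it back; it takes about 2.4 N to start, 4.3 N at 0.004, 6.1 N at 0.008 and 8 N at the stop, which is rigid; a press counts from 0.004 down, so 6 to 8 mm is a good press. Over 25 N on the key (easily reached by driving on against the stop) would damage it
- red_key_top (a point): centre of the top face of the scale's round red key, the on/off key, not to be touched. The key cap is 26 mm across, in a black collar 42 mm across; its flat top points straight up, lies about 69 mm above the table and 16 mm above its collar. The three keys stand in a row along the scale's front edge, 58 mm apart, in an order that changes from run to run
- red_key (a joint): how far the red key is pressed straight down, m: 0 up, 0.012 at its hard stop. A spring brings it back; it takes about 2.4 N to start, 4.3 N at 0.004, 6.1 N at 0.008 and 8 N at the stop, which is rigid
- scale: the grey and white bench scale, 240 mm deep (its x), 200 mm wide (its y), upper face 40 mm above the table, fixed to the table; origin at the centre of its underside, its -x side is the front, toward the robot, with the keys 85 mm in front of the origin; behind the keys a flat display (30 mm behind the key centres, top 46 mm above the table) and then the pan
- pan: the scale's square-edged steel pan, 130 mm deep (x) and 170 mm wide (y); origin at the centre of its underside, top 52 mm above the table, its front edge 70 mm behind the key centres
- stone_center (a point): centre of the orange-brown amber piece, 33 x 51 x 16 mm, lying loose on the pan
- marker_center (a point): centre of the white and black marker pen, 135 mm long, 16 mm thick, lying loose in front of the scale (to the robot's side)
- tweezers_center (a point): centre of the black tweezers, 11 x 128 x 9 mm, lying loose to the left (+y) of the scale
- loupe_center (a point): centre of the small folding loupe with black cover plates (black from above) and a white barrel, 29 x 39 x 16 mm, lying loose to the right (-y) of the scale
- cone_center (a point): centre of the pale grey metal cone cap, 49 mm across and 76 mm high, standing loose on the table to the right of the scale, farther back than the loupe
Mind the look-alikes: they are no part of the job. Of the things that look like the part that bears cone_center, take the one that is farthest to the robot's left at the start.

How it is judged:
On the way, in this order (a step that is already met when the one before it is completed fails the run):
1. the blue key is pressed at least 4 mm down with the fingers while the yellow one is up (value of joint blue_key above 0.004 m and contact force between the fingers and blue_key above 0.5 N and value of joint yellow_key below 0.002 m), for 0.05 s.
2. after that the yellow key is pressed at least 4 mm down with the fingers while the blue one is up (value of joint yellow_key above 0.004 m and contact force between the fingers and yellow_key above 0.5 N and value of joint blue_key below 0.002 m), for 0.05 s.
At the end, for the whole second after the job is handed in: All three keys are up again (within 1 mm), the stone lies within 8 mm of where it was, the marker, tweezers, loupe and cone within 15 mm of where they were, the cone upright (value of joint each of blue_key, yellow_key, red_key below 0.001 m and distance of stone_center from where it was at the start of the episode below 0.008 m and distance of each of marker_center, tweezers_center, loupe_center, cone_center from where it was at the start of the episode below 0.015 m and angle between cone_center's own z axis and vertical below 0.2 rad); the robot touches nothing.
It fails at once if the red key is touched (over 0.3 N) or pressed (contact force between any of the fingers, the arm and red_key_c0 above 0.3 N or value of joint red_key above 0.0015 m).
It fails at once if the pan is touched (over 0.5 N) (contact force between any of the fingers, the arm and pan above 0.5 N).
It fails at once if the stone is touched (over 0.5 N) or shifted by more than 8 mm (contact force between any of the fingers, the arm and stone above 0.5 N or distance of stone_center from where it was at the start of the episode above 0.008 m).
It fails at once if the blue or yellow key is pressed hard (over 25 N) (contact force between any of the fingers, the arm and blue_key above 25 N or contact force between any of the fingers, the arm and yellow_key above 25 N).
It fails at once if a thing beside the scale is moved by more than 15 mm or lifted (distance of any of marker_center, tweezers_center, loupe_center, cone_center from where it was at the start of the episode above 0.015 m).
It also fails if it takes over 38 s, if anything falls off the work surface, if the arm or the gripper's body presses on something with over 40 N, if the wrist force passes 120 N, or if a joint passes its speed limit or range.

ROBOT

A 7-joint arm with a two-finger parallel gripper is mounted at the origin on a cart in front of the work surface, level with it; the furniture and walls round the work are solid. World frame = base frame: x ahead of the robot, y to its left, z up, the work surface at z = 0. Lengths are in m, angles in rad, forces in N, time in s.
With the tool pointing down it reaches from about 0.35 to 0.9 m from the base axis. Payload 8.1 kg.
Tool frame: the origin (TCP) lies on the centre line of the jaws, within the pads' length; the fingertips stand 14 mm ahead of it and the grasp point (between the pads) lies 5 mm behind it (arm.tip_reach is the distance from the TCP to the fingertips, in m); z points along the fingers, y is the direction in which the jaws open and shut (so a half turn about z gives the same grasp; the last joint's range is limited). The gripper opens to 92 mm and grips with 3 to 60 N. Pads are 19 mm wide; open, the fingers measure 130 mm over their backs; the gripper's body (75 mm by 190 mm) begins 47 mm behind the grasp point.
Start: joints at [1.079, 0.434, 0.025, 1.573, -0.012, 1.134, -0.075], TCP at [0.237, -0.578, 0.241] pointing down, gripper open.
Joint ranges: [-2.62, 2.62], [-0.44, 2.09], [-1.27, 1.32], [0.08, 2.57], [-1.32, 4.46], [0.12, 2], [-2.74, 2.74]. Speed limits (rad/s): [2.22, 2.22, 3.01, 3.01, 3.14, 3.14, 3.14].

INTERFACE

Orientations are given as a rotation vector (axis times angle).
In Python, from cell import sensors, vision, arm, nets gives the robot as it stands.
- The arm moves only by the shell command python3 -m handwheel 'ROWS' [FORCE]. ROWS is JSON, a list of rows, each an object of numbers: "tx", "ty", "tz": the shift along the tool's x, y, z in cm; "wx", "wy", "wz": the turn, a rotation vector about the tool's x, y, z in degrees; "claw": the opening, from 0 (shut) to 1 (fully open). A call has 1 to 12 rows; each row is the pose to reach, as a shift and turn from the pose commanded when the call began, along the tool's axes at that moment; what a row does not reach only later rows make up. A row lasts 1/12 s, in which the tool goes at most 41.7 mm and 7.16 degrees, less where a joint would pass 70% of its speed; a pose out of reach is approached as far as the arm can. A call with a gripper value outside its range is refused whole. The fingers move at their own pace and stop on an object; FORCE is the grip in N (left out, the last holds). Time passes only in rows, so rows that repeat a pose let the fingers close. It gives the time, the measured TCP pose, the force and the opening at its end, in the units of the state.
- sensors.observe(): the state, without advancing time (a new reading comes with each control period).
- vision.get_image(name): name is "scene" or "top" or "wrist"; returns (picture, depth): 480x640x3 uint8, blue, green, red; 480x640 float32, m along the optical axis (not along the pixel's ray), 0 where there is no reading.
- vision.camera_model(name): a dict with "K" (3x3 intrinsics, pixels), "k1" (the pictures are not rectified: a ray, as slopes to the right and down, at radius r is drawn at 1 + k1 r^2 times it, then the intrinsics apply), "xyz" and "attitude" of the camera in the world; the wrist camera has in their place "hand_eye" (4x4, takes a point from camera to tool coordinates, whose origin is the TCP and whose axes are the flange's). Camera axes: x right, y down, z forward; pixel columns grow to the right and rows downward; lengths in m; the calibration is good to about 2 mm. A picture is of the moment at which its call begins: read the wrist's pose just before it. camera_model takes no time and is no camera call.
- arm.sign_off(): hands the job in, once; it reports no verdict.
Trained networks look in the newest picture that a camera, given by its name, has taken for a name from the list of things; names that differ only in an ending like _2 or _b are one class to them, and where a whole thing is asked for, a point or a joint stands for the part that bears it (a point fixed in the world has none). Each returns a list of dicts, best first, with "score" (0 to 1); they miss things now and then, are a little off and sometimes report something else, mostly with a low value. They report only what shows in the picture. A call takes as long as a camera call. They do not tell look-alikes from the thing itself.
- nets.cut_out(label, camera): "region" (480x640 bool, what is visible of it) and "uv" ([column, row] in pixels, amid what is visible of it).
The state is a dict: "clock": time; "joints": joint angles; "dq": joint speeds; "joint_efforts": joint torques, N m; "position": TCP position; "ee_rot": TCP orientation; "force": force on the tool from outside, world axes, zero at the start; "ft_torque": the same for the moment, N m; "width": opening from 0.0 (shut) to 1.0 (fully open).
Only numpy, scipy, OpenCV 4.12 (cv2) and the standard library are available. Lean on these libraries where they do the work, as an engineer would, in place of code of your own. Each camera call takes 0.05 s, during which the arm holds its last target.

## Working session

There is one attempt and no reset: what is moved stays moved. The work goes in short steps, Python scripts to look and compute and a shell command to move; the robot and the scene stay as the last step left them, time stands still between calls to the robot, and variables do not carry over. Pictures are saved under pics/ and viewed, and the job is handed in when it is done.

```bash
mkdir -p pics; cat > h.py <<'E'
import numpy as np,cv2
from cell import sensors,vision,arm,nets
from scipy.spatial.transform import Rotation as R
def world(cam,uv,depth,st=None):
    m=vision.camera_model(cam);K=np.array(m["K"]);k1=m["k1"]
    d=np.array([(uv[0]-K[0,2])/K[0,0],(uv[1]-K[1,2])/K[1,1]]);s=d.copy()
    for _ in range(20): s=d/(1+k1*(s@s))
    p=np.array([s[0],s[1],1])*depth
    if cam=="wrist":
        T=np.array(m["hand_eye"]);p=T[:3,:3]@p+T[:3,3]
        return R.from_rotvec(st["ee_rot"]).apply(p)+np.array(st["position"])
    a=np.array(m["attitude"])
    Rm=R.from_matrix(a) if a.shape==(3,3) else R.from_rotvec(a)
    return Rm.apply(p)+np.array(m["xyz"])
E
python3 - <<'E'
from h import *
st=sensors.observe();print({k:np.round(v,3).tolist() for k,v in st.items()})
for c in ["top","scene"]:
    print(c,vision.camera_model(c))
    im,d=vision.get_image(c);cv2.imwrite(f"pics/{c}0.png",im);np.save(c+"d.npy",d)
    for n in ["blue_key_top","yellow_key_top","red_key_top"]:
        for r in nets.cut_out(n,c)[:3]:
            m=r["region"]&(d>0);ys,xs=np.nonzero(m)
            dd=np.median(d[m]) if m.any() else 0
            print(n,round(r["score"],2),np.round(r["uv"],1),m.sum(),np.round(world(c,r["uv"],dd),4))
E
```

```text
{'clock': 0.0, 'joints': [1.079, 0.435, 0.025, 1.574, -0.012, 1.134, -0.075], 'dq': [-0.001, -0.001, -0.002, 0.002, 0.001, 0.001, -0.0], 'joint_efforts': [-0.0, -66.786, 0.985, -31.447, -0.061, 0.043, 0.0], 'position': [0.237, -0.578, 0.24], 'ee_rot': [-3.081, -0.606, 0.001], 'force': [0.203, -0.423, 0.132], 'ft_torque': [-0.033, 0.042, -0.031], 'width': 1.0}
top {'K': array([[484.28464104,   0.        , 318.66192095],
       [  0.        , 484.28464104, 236.29611874],
       [  0.        ,   0.        ,   1.        ]]), 'k1': -0.04628683070479782, 'xyz': array([0.46936871, 0.13689114, 0.97428157]), 'attitude': array([-2.16286961,  2.21246429, -0.03677495])}
blue_key_top 0.51 [286.7 261.6] 144 [0.4691 0.2124 0.0679]
yellow_key_top 0.48 [315.6 254.5] 145 [0.4812 0.158  0.0681]
yellow_key_top 0.27 [239.4 238.6] 135 [0.5175 0.3126 0.0022]
scene {'K': array([[564.99061674,   0.        , 316.10937603],
       [  0.        , 564.99061674, 243.61609504],
       [  0.        ,   0.        ,   1.        ]]), 'k1': -0.018578818234636005, 'xyz': array([0.08670178, 0.60335951, 0.70372162]), 'attitude': array([-0.99585546,  2.45554303, -1.04076604])}
blue_key_top 0.59 [320.4 300.6] 256 [0.4587 0.2114 0.0639]
yellow_key_top 0.69 [337.8 274.8] 245 [0.4744 0.1565 0.0656]
red_key_top 0.82 [359.2 255. ] 262 [0.4811 0.0985 0.0621]
```

View pics/top0.png

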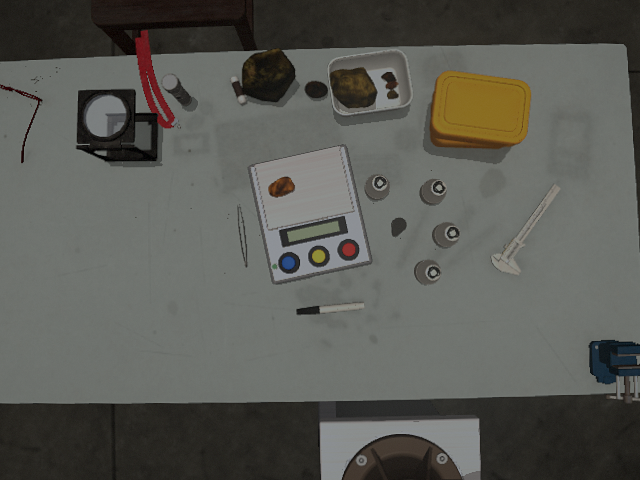

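View pics/scene0.png

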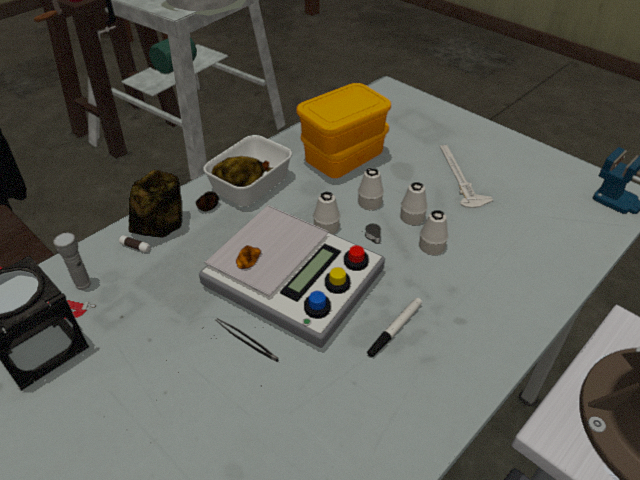

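Top picture: blue key at about (289,262), yellow at (319,256), red at (348,249). The marker is at (330,309), in front of the scale. Next I'll refine the key positions by colour.

```bash
cat >> h.py <<'E'
def onplane(cam,uv,z,st=None):
    a=world(cam,uv,0.1,st);b=world(cam,uv,1.0,st);t=(z-a[2])/(b[2]-a[2]);return a+t*(b-a)
def keys(cam,im,roi=None,st=None,minA=40,z=0.069):
    hsv=cv2.cvtColor(im,cv2.COLOR_BGR2HSV);out={}
    for n,rs in dict(blue=[(100,122)],yellow=[(22,34)],red=[(0,6),(174,180)]).items():
        m=np.zeros(im.shape[:2],np.uint8)
        for lo,hi in rs: m|=cv2.inRange(hsv,(lo,130,70),(hi,255,255))
        if roi: 
            k=np.zeros_like(m);k[roi[1]:roi[3],roi[0]:roi[2]]=1;m*=k
        c=cv2.connectedComponentsWithStats(m);i=1+np.argmax(c[2][1:,4]) if c[0]>1 else 0
        if i==0: print(n,"none");continue
        print(n,c[2][i],np.round(c[3][i],1),np.round(onplane(cam,c[3][i],z,st),4));out[n]=c[3][i]
    return out
E
python3 - <<'E'
from h import *
im=cv2.imread("pics/top0.png");keys("top",im,(240,220,375,290))
d=np.load("topd.npy")
for u,v in [(288,262),(318,256),(348,249),(283,187),(330,309)]: print(u,v,world("top",(u,v),d[v,u]))
im=cv2.imread("pics/scene0.png");keys("scene",im,(280,230,400,340))
cv2.imwrite("pics/crop.png",cv2.resize(cv2.imread("pics/top0.png")[220:290,240:375],None,fx=5,fy=5))
print(vision.camera_model("wrist"))
print(R.from_rotvec(sensors.observe()["ee_rot"]).as_matrix().round(3))
E
```

```text
blue [282 256  13  14 143] [288.  262.4] [0.4676 0.2099 0.069 ]
yellow [312 250  14  13 144] [318.2 255.9] [0.4784 0.1532 0.069 ]
red [342 243  14  13 142] [348.3 249.2] [0.4896 0.0966 0.069 ]
288 262 [0.46832309 0.20979363 0.06997549]
318 256 [0.47827931 0.15353769 0.06910759]
348 249 [0.49013076 0.09712473 0.06688516]
283 187 [0.61057695 0.21714593 0.06327248]
330 309 [0.374261   0.13322097 0.01826248]
blue [309 291  17  19 257] [316.9 300. ] [0.4603 0.2172 0.069 ]
yellow [329 267  17  18 246] [337.2 276. ] [0.4712 0.1614 0.069 ]
red [349 245  16  18 224] [356.  253.6] [0.4825 0.1051 0.069 ]
{'K': array([[354.23112919,   0.        , 319.51144404],
       [  0.        , 354.23112919, 236.98241799],
       [  0.        ,   0.        ,   1.        ]]), 'k1': -0.05581706459511879, 'hand_eye': array([[-1.16637557e-04, -9.67631009e-01, -2.52369209e-01,
         6.66431628e-02],
       [ 9.99999983e-01, -7.69403066e-05, -1.67166702e-04,
        -9.14215887e-04],
       [ 1.42338320e-04, -2.52369224e-01,  9.67631001e-01,
        -1.44186545e-01],
       [ 0.00000000e+00,  0.00000000e+00,  0.00000000e+00,
         1.00000000e+00]])}
[[ 0.925  0.379 -0.   ]
 [ 0.379 -0.925  0.   ]
 [-0.    -0.    -1.   ]]
```

View pics/crop.png

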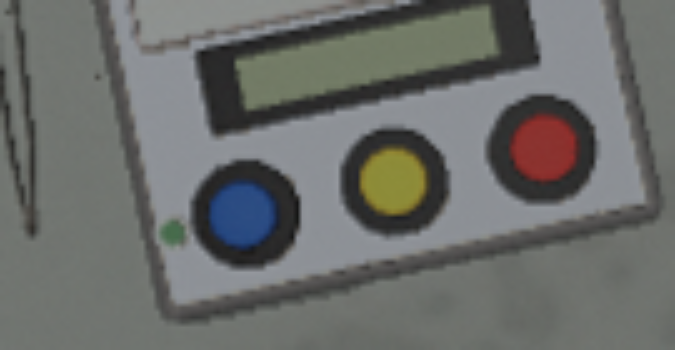

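Blue is at about (0.468, 0.210) and yellow at (0.478, 0.153). The scene estimate is offset because it includes the cap sides. I'll shut the gripper and move above the two keys.

```bash
python3 -m handwheel '[{"tx":1,"ty":-1.2,"claw":0},{"tx":3,"ty":-3.6,"claw":0},{"tx":5.2,"ty":-6.3,"claw":0},{"tx":7.5,"ty":-9.1,"claw":0},{"tx":9.8,"ty":-11.9,"claw":0},{"tx":12.1,"ty":-14.7,"claw":0},{"tx":14.4,"ty":-17.5,"claw":0},{"tx":16.7,"ty":-20.3,"claw":0},{"tx":19,"ty":-23.1,"claw":0},{"tx":21.3,"ty":-25.8,"claw":0},{"tx":23.3,"ty":-28.3,"claw":0},{"tx":25.3,"ty":-30.6,"claw":0}]' 20
python3 -m handwheel '[{"tx":2,"ty":-2.5,"claw":0},{"tx":4.2,"ty":-5.1,"tz":0.3,"claw":0},{"tx":6.5,"ty":-7.9,"tz":0.7,"claw":0},{"tx":8.8,"ty":-10.7,"tz":1,"claw":0},{"tx":11.1,"ty":-13.5,"tz":1.5,"claw":0},{"tx":13.4,"ty":-16.3,"tz":2,"claw":0},{"tx":15.7,"ty":-19.1,"tz":2.5,"claw":0},{"tx":18,"ty":-21.9,"tz":3,"claw":0},{"tx":20.3,"ty":-24.7,"tz":3.4,"claw":0},{"tx":22.6,"ty":-27.4,"tz":3.7,"claw":0},{"tx":24.4,"ty":-29.6,"tz":4,"claw":0},{"tx":25.2,"ty":-30.6,"tz":4,"claw":0}]'
python3 -m handwheel '[{"claw":0},{"claw":0},{"claw":0}]'
python3 - <<'E'
from h import *
st=sensors.observe();print({k:np.round(st[k],4).tolist() for k in ["clock","position","ee_rot","force","width"]})
im,d=vision.get_image("wrist");cv2.imwrite("pics/w1.png",im);np.save("w1d.npy",d)
k=keys("wrist",im,None,st)
for n,c in k.items(): print(n,world("wrist",c,d[int(c[1]),int(c[0])],st))
E
```

```text
{'clock': 0.4, 'position': [0.2369, -0.5783, 0.2406], 'ee_rot': [-3.0823, -0.6067, 0.0001], 'force': [-0.0272, 0.1073, -0.1115], 'width': 1.0006}
blue [ 167  100   52   76 1373] [194.9 144.9] [ 0.2575 -0.4514  0.069 ]
yellow none
red none
blue [ 0.250259   -0.43335013  0.01251147]invalid input
invalid input
invalid input
```

View pics/w1.png

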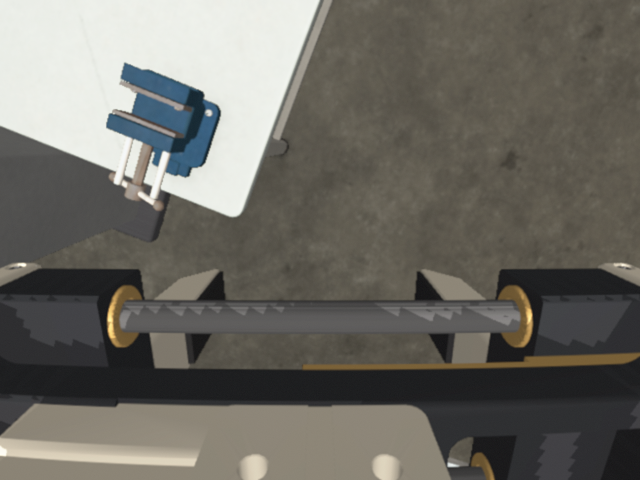

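The picture shows the arm still at its start, with the blue vise at (165,110). Every move was refused as invalid input. I'll try one row with all the fields given.

```bash
python3 -m handwheel '[{"tx":0,"ty":0,"tz":0,"wx":0,"wy":0,"wz":0,"claw":0}]' 20; python3 -m handwheel '[{"tx":0,"ty":0,"tz":0,"wx":0,"wy":0,"wz":0,"claw":0}]'; python3 -m handwheel --help
```

```text
clock: 0.53
position: [0.2369, -0.5784, 0.2407]
ee_rot: [-3.082, -0.607, 0.0]
force: [-0.0, -0.7, -0.0]
width: 0.964
clock: 0.62
position: [0.2369, -0.5784, 0.2408]
ee_rot: [3.082, 0.607, -0.0]
force: [-0.1, -1.0, 0.2]
width: 0.904invalid input: not JSON, or not a number
```

All the fields are required, so I'll retype the rows.

```bash
python3 -m handwheel '[{"tx":1,"ty":-1.2,"tz":0,"wx":0,"wy":0,"wz":0,"claw":0},{"tx":3,"ty":-3.6,"tz":0,"wx":0,"wy":0,"wz":0,"claw":0},{"tx":5.2,"ty":-6.3,"tz":0,"wx":0,"wy":0,"wz":0,"claw":0},{"tx":7.5,"ty":-9.1,"tz":0,"wx":0,"wy":0,"wz":0,"claw":0},{"tx":9.8,"ty":-11.9,"tz":0,"wx":0,"wy":0,"wz":0,"claw":0},{"tx":12.1,"ty":-14.7,"tz":0,"wx":0,"wy":0,"wz":0,"claw":0},{"tx":14.4,"ty":-17.5,"tz":0,"wx":0,"wy":0,"wz":0,"claw":0},{"tx":16.7,"ty":-20.3,"tz":0,"wx":0,"wy":0,"wz":0,"claw":0},{"tx":19,"ty":-23.1,"tz":0,"wx":0,"wy":0,"wz":0,"claw":0},{"tx":21.3,"ty":-25.8,"tz":0,"wx":0,"wy":0,"wz":0,"claw":0},{"tx":23.3,"ty":-28.3,"tz":0,"wx":0,"wy":0,"wz":0,"claw":0},{"tx":25.3,"ty":-30.6,"tz":0,"wx":0,"wy":0,"wz":0,"claw":0}]'
```

```text
clock: 1.62
position: [0.3552, -0.1974, 0.2411]
ee_rot: [3.082, 0.608, 0.001]
force: [-0.1, 0.3, -0.3]
width: 0.041
```

```bash
python3 -m handwheel '[{"tx":2,"ty":-2.5,"tz":0,"wx":0,"wy":0,"wz":0,"claw":0},{"tx":4.2,"ty":-5.1,"tz":0.3,"wx":0,"wy":0,"wz":0,"claw":0},{"tx":6.5,"ty":-7.9,"tz":0.7,"wx":0,"wy":0,"wz":0,"claw":0},{"tx":8.8,"ty":-10.7,"tz":1,"wx":0,"wy":0,"wz":0,"claw":0},{"tx":11.1,"ty":-13.5,"tz":1.5,"wx":0,"wy":0,"wz":0,"claw":0},{"tx":13.4,"ty":-16.3,"tz":2,"wx":0,"wy":0,"wz":0,"claw":0},{"tx":15.7,"ty":-19.1,"tz":2.5,"wx":0,"wy":0,"wz":0,"claw":0},{"tx":18,"ty":-21.9,"tz":3,"wx":0,"wy":0,"wz":0,"claw":0},{"tx":20.3,"ty":-24.7,"tz":3.4,"wx":0,"wy":0,"wz":0,"claw":0},{"tx":22.6,"ty":-27.4,"tz":3.7,"wx":0,"wy":0,"wz":0,"claw":0},{"tx":24.4,"ty":-29.6,"tz":4,"wx":0,"wy":0,"wz":0,"claw":0},{"tx":25.2,"ty":-30.6,"tz":4,"wx":0,"wy":0,"wz":0,"claw":0}]'
python3 -m handwheel '[{"tx":0,"ty":0,"tz":0,"wx":0,"wy":0,"wz":0,"claw":0},{"tx":0,"ty":0,"tz":0,"wx":0,"wy":0,"wz":0,"claw":0},{"tx":0,"ty":0,"tz":0,"wx":0,"wy":0,"wz":0,"claw":0}]'
python3 - <<'E'
from h import *
st=sensors.observe();print({k:np.round(st[k],4).tolist() for k in ["clock","position","ee_rot","force","width"]})
im,d=vision.get_image("wrist");cv2.imwrite("pics/w2.png",im);np.save("w1d.npy",d)
k=keys("wrist",im,None,st)
for n,c in k.items(): print(n,world("wrist",c,d[int(c[1]),int(c[0])],st))
E
```

```text
clock: 2.62
position: [0.4726, 0.1837, 0.2005]
ee_rot: [-3.079, -0.612, -0.001]
force: [0.8, -0.3, 0.2]
width: 0.005
clock: 2.87
position: [0.4721, 0.1777, 0.2006]
ee_rot: [3.082, 0.604, -0.001]
force: [0.1, 1.0, 0.6]
width: 0.005
{'clock': 2.8667, 'position': [0.4721, 0.1777, 0.2006], 'ee_rot': [3.0817, 0.6044, -0.001], 'force': [0.1191, 0.9999, 0.5703], 'width': 0.0054}
blue [265 204  32  33 807] [280.8 219.7] [0.4683 0.2103 0.069 ]
yellow [335 216  33  34 860] [350.8 232.6] [0.4796 0.1546 0.069 ]
red [402 229  34  34 872] [418.3 245.4] [0.4906 0.0993 0.069 ]
blue [0.46839666 0.21029792 0.0694199 ]
yellow [0.47964215 0.15457781 0.06899639]
red [0.49061648 0.0993594  0.06915386]
```

View pics/w2.png

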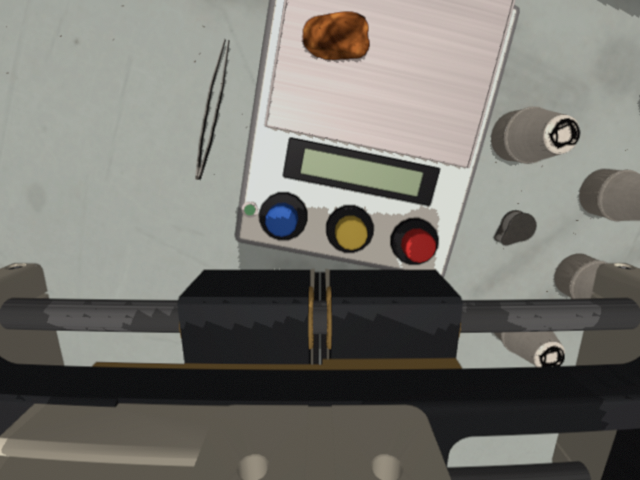

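The wrist picture shows blue at (281,220), yellow at (351,233) and red at (418,245). This agrees with the top camera to within about 2 mm. I'll check how low the black finger carriages reach.

```bash
python3 - <<'E'
from h import *
d=np.load("w1d.npy");st=sensors.observe()
for u,v in [(190,272),(190,285),(200,310),(250,275),(300,275),(310,300),(320,275),(320,290),(320,320),(330,275),(450,285),(250,330)]:
    w=world("wrist",(u,v),d[v,u],st);print(u,v,d[v,u].round(3),(R.from_rotvec(st["ee_rot"]).inv().apply(w-st["position"])).round(4))
p=np.array(st["position"]);Ri=R.from_rotvec(st["ee_rot"]).inv()
for n,q in dict(b=(.4682,.2102,.2006),y=(.4793,.1542,.2006)).items(): print(n,Ri.apply(np.array(q)-p).round(4))
print(arm.tip_reach)
E
```

```text
190 272 0.366 [-0.0609 -0.1358  0.2004]
190 285 0.081 [ 0.0353 -0.0309 -0.0683]
200 310 0.075 [ 0.0328 -0.0263 -0.0759]
250 275 0.089 [ 0.035  -0.0184 -0.0608]
300 275 0.088 [ 0.0354 -0.0058 -0.0618]
310 300 0.081 [ 0.0324 -0.0031 -0.0699]
320 275 0.163 [ 0.0086 -0.0007  0.009 ]
320 290 0.159 [ 0.0033 -0.0007  0.004 ]
320 320 0.082 [ 0.0271 -0.0008 -0.0693]
330 275 0.087 [ 0.0356  0.0017 -0.0621]
450 285 0.081 [ 0.0353  0.0293 -0.0683]
250 330 0.076 [ 0.0281 -0.0159 -0.0758]
b [ 0.0087 -0.0318  0.0001]
y [-0.0022  0.0242  0.0002]
0.014
```

The carriages sit 60 mm behind the TCP, so they are clear. I'll move over blue and descend until the tips are about 15 mm above the key.

```bash
python3 -m handwheel '[{"tx":0.4,"ty":-1.2,"tz":1,"wx":0,"wy":0,"wz":0,"claw":0},{"tx":0.9,"ty":-2.4,"tz":2.5,"wx":0,"wy":0,"wz":0,"claw":0},{"tx":0.9,"ty":-3,"tz":4.5,"wx":0,"wy":0,"wz":0,"claw":0},{"tx":0.9,"ty":-3.2,"tz":6.5,"wx":0,"wy":0,"wz":0,"claw":0},{"tx":0.9,"ty":-3.2,"tz":8.5,"wx":0,"wy":0,"wz":0,"claw":0},{"tx":0.9,"ty":-3.2,"tz":9.8,"wx":0,"wy":0,"wz":0,"claw":0},{"tx":0.9,"ty":-3.2,"tz":10.3,"wx":0,"wy":0,"wz":0,"claw":0},{"tx":0.9,"ty":-3.2,"tz":10.3,"wx":0,"wy":0,"wz":0,"claw":0},{"tx":0.9,"ty":-3.2,"tz":10.3,"wx":0,"wy":0,"wz":0,"claw":0},{"tx":0.9,"ty":-3.2,"tz":10.3,"wx":0,"wy":0,"wz":0,"claw":0}]'
python3 -m handwheel '[{"tx":0,"ty":0,"tz":0,"wx":0,"wy":0,"wz":0,"claw":0},{"tx":0,"ty":0,"tz":0,"wx":0,"wy":0,"wz":0,"claw":0}]'
python3 - <<'E'
from h import *
st=sensors.observe();print({k:np.round(st[k],4).tolist() for k in ["clock","position","ee_rot","force","width","dq"]})
p=np.array(st["position"]);Ri=R.from_rotvec(st["ee_rot"]).inv()
for n,q in dict(b=(.4682,.2102,.083),y=(.4793,.1542,.083)).items(): print(n,Ri.apply(np.array(q)-p).round(4))
im,d=vision.get_image("scene");cv2.imwrite("pics/s3.png",cv2.resize(im[150:380,200:480],None,fx=2.5,fy=2.5))
E
```

```text
clock: 3.75
position: [0.4691, 0.2122, 0.0988]
ee_rot: [-3.083, -0.606, -0.002]
force: [-1.1, 0.3, -0.5]
width: 0.002
clock: 3.92
position: [0.469, 0.2125, 0.0985]
ee_rot: [-3.082, -0.606, -0.002]
force: [-0.0, -0.4, 0.2]
width: 0.003
{'clock': 3.9167, 'position': [0.469, 0.2125, 0.0985], 'ee_rot': [-3.0824, -0.6061, -0.0023], 'force': [-0.0085, -0.4132, 0.1739], 'width': 0.0034, 'dq': [-0.0016, 0.005, -0.0, 0.0042, 0.0008, -0.0022, -0.0011]}
b [-0.0016  0.0018  0.0155]
y [-0.0125  0.0578  0.0155]
```

View pics/s3.png

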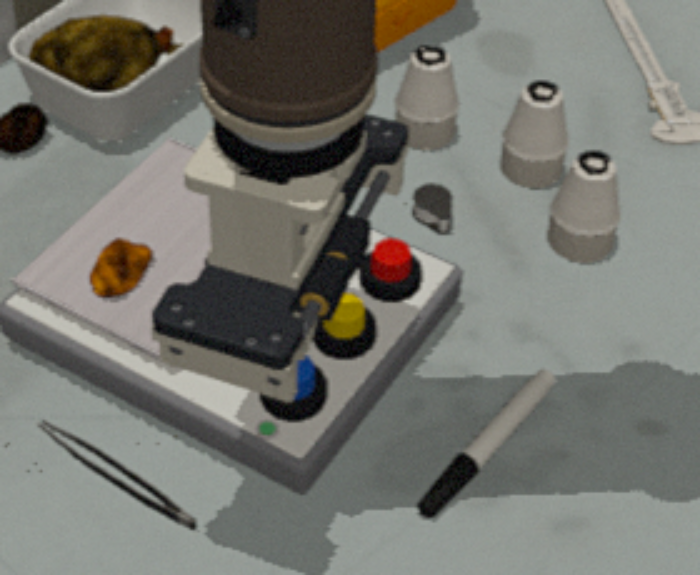

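The scene picture shows the closed tips just over the blue key, near picture pixel (305,380), with yellow and red clear. Now I'll descend slowly to just above the key top.

```bash
python3 -m handwheel '[{"tx":-0.1,"ty":0.1,"tz":0.4,"wx":0,"wy":0,"wz":0,"claw":0},{"tx":-0.15,"ty":0.15,"tz":0.8,"wx":0,"wy":0,"wz":0,"claw":0},{"tx":-0.15,"ty":0.15,"tz":1.1,"wx":0,"wy":0,"wz":0,"claw":0},{"tx":-0.15,"ty":0.15,"tz":1.3,"wx":0,"wy":0,"wz":0,"claw":0},{"tx":-0.15,"ty":0.15,"tz":1.3,"wx":0,"wy":0,"wz":0,"claw":0},{"tx":-0.15,"ty":0.15,"tz":1.3,"wx":0,"wy":0,"wz":0,"claw":0}]'
python3 -m handwheel '[{"tx":0,"ty":0,"tz":0.2,"wx":0,"wy":0,"wz":0,"claw":0},{"tx":0,"ty":0,"tz":0.4,"wx":0,"wy":0,"wz":0,"claw":0},{"tx":0,"ty":0,"tz":0.5,"wx":0,"wy":0,"wz":0,"claw":0},{"tx":0,"ty":0,"tz":0.5,"wx":0,"wy":0,"wz":0,"claw":0}]'
```

```text
clock: 4.47
position: [0.4675, 0.2105, 0.0845]
ee_rot: [3.082, 0.607, -0.001]
force: [0.2, 0.9, 0.4]
width: 0.004
clock: 4.8
position: [0.4679, 0.2107, 0.0798]
ee_rot: [-3.082, -0.607, -0.001]
force: [-0.1, 0.4, 3.5]
width: 0.004
```

It's in contact: 3.5 N, about 3 mm down. I'll add 4 mm.

```bash
python3 -m handwheel '[{"tx":0,"ty":0,"tz":0.2,"wx":0,"wy":0,"wz":0,"claw":0},{"tx":0,"ty":0,"tz":0.4,"wx":0,"wy":0,"wz":0,"claw":0},{"tx":0,"ty":0,"tz":0.4,"wx":0,"wy":0,"wz":0,"claw":0},{"tx":0,"ty":0,"tz":0.4,"wx":0,"wy":0,"wz":0,"claw":0}]'
```

```text
clock: 5.13
position: [0.4679, 0.2106, 0.0758]
ee_rot: [-3.082, -0.607, -0.001]
force: [-0.2, 0.4, 5.6]
width: 0.008
```

At 5.6 N and about 7 mm down, that is a good press. I'll lift off and move over yellow.

```bash
python3 -m handwheel '[{"tx":0,"ty":0,"tz":-0.5,"wx":0,"wy":0,"wz":0,"claw":0},{"tx":0,"ty":0,"tz":-1.2,"wx":0,"wy":0,"wz":0,"claw":0},{"tx":0,"ty":0,"tz":-2.2,"wx":0,"wy":0,"wz":0,"claw":0},{"tx":0,"ty":0,"tz":-3,"wx":0,"wy":0,"wz":0,"claw":0},{"tx":0,"ty":0,"tz":-3,"wx":0,"wy":0,"wz":0,"claw":0}]'
python3 -m handwheel '[{"tx":-0.3,"ty":1.4,"tz":0,"wx":0,"wy":0,"wz":0,"claw":0},{"tx":-0.6,"ty":3,"tz":0,"wx":0,"wy":0,"wz":0,"claw":0},{"tx":-0.9,"ty":4.5,"tz":0,"wx":0,"wy":0,"wz":0,"claw":0},{"tx":-1.1,"ty":5.5,"tz":0,"wx":0,"wy":0,"wz":0,"claw":0},{"tx":-1.1,"ty":5.6,"tz":0,"wx":0,"wy":0,"wz":0,"claw":0},{"tx":-1.1,"ty":5.6,"tz":0,"wx":0,"wy":0,"wz":0,"claw":0},{"tx":-1.1,"ty":5.6,"tz":0,"wx":0,"wy":0,"wz":0,"claw":0},{"tx":-1.1,"ty":5.6,"tz":0,"wx":0,"wy":0,"wz":0,"claw":0}]'
python3 - <<'E'
from h import *
st=sensors.observe()
p=np.array(st["position"]);Ri=R.from_rotvec(st["ee_rot"]).inv()
print(p,Ri.apply(np.array((.4793,.1542,.083))-p).round(4))
im,d=vision.get_image("scene");cv2.imwrite("pics/s4.png",cv2.resize(im[150:380,200:480],None,fx=2.5,fy=2.5))
E
```

```text
clock: 5.55
position: [0.4684, 0.2108, 0.1076]
ee_rot: [-3.082, -0.606, -0.004]
force: [0.3, 0.8, 0.4]
width: 0.004
clock: 6.22
position: [0.4785, 0.1556, 0.1058]
ee_rot: [-3.081, -0.609, -0.0]
force: [-0.1, -0.3, -0.1]
width: 0.007
[0.47851406 0.15558322 0.10582065] [0.0002 0.0016 0.0228]
```

View pics/s4.png

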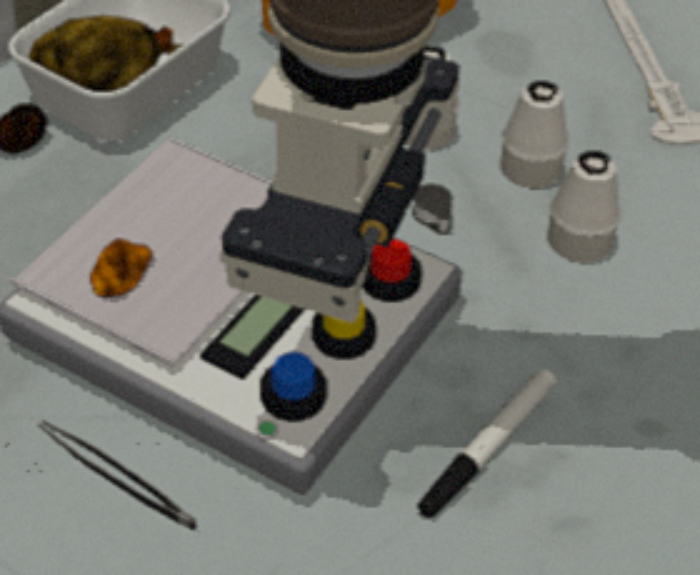

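The picture shows the blue key back up at (293,375) and the tips over yellow at (347,315). Red is clear at (391,260). The top is 22.8 mm below, so I'll descend to about 3 mm of travel.

```bash
python3 -m handwheel '[{"tx":0,"ty":0.1,"tz":0.6,"wx":0,"wy":0,"wz":0,"claw":0},{"tx":0,"ty":0.1,"tz":1.2,"wx":0,"wy":0,"wz":0,"claw":0},{"tx":0,"ty":0.1,"tz":1.7,"wx":0,"wy":0,"wz":0,"claw":0},{"tx":0,"ty":0.1,"tz":2,"wx":0,"wy":0,"wz":0,"claw":0},{"tx":0,"ty":0.1,"tz":2,"wx":0,"wy":0,"wz":0,"claw":0}]'
python3 -m handwheel '[{"tx":0,"ty":0,"tz":0.2,"wx":0,"wy":0,"wz":0,"claw":0},{"tx":0,"ty":0,"tz":0.4,"wx":0,"wy":0,"wz":0,"claw":0},{"tx":0,"ty":0,"tz":0.5,"wx":0,"wy":0,"wz":0,"claw":0},{"tx":0,"ty":0,"tz":0.5,"wx":0,"wy":0,"wz":0,"claw":0}]'
```

```text
clock: 6.68
position: [0.4785, 0.1533, 0.0847]
ee_rot: [3.082, 0.607, -0.003]
force: [-0.5, -0.3, -1.0]
width: 0.009
clock: 7.02
position: [0.4792, 0.1536, 0.0808]
ee_rot: [-3.082, -0.607, -0.0]
force: [-0.5, 0.1, 3.0]
width: 0.004
```

```bash
python3 -m handwheel '[{"tx":0,"ty":0,"tz":0.2,"wx":0,"wy":0,"wz":0,"claw":0},{"tx":0,"ty":0,"tz":0.4,"wx":0,"wy":0,"wz":0,"claw":0},{"tx":0,"ty":0,"tz":0.5,"wx":0,"wy":0,"wz":0,"claw":0},{"tx":0,"ty":0,"tz":0.5,"wx":0,"wy":0,"wz":0,"claw":0}]'
```

```text
clock: 7.35
position: [0.4792, 0.1536, 0.0757]
ee_rot: [-3.082, -0.607, -0.0]
force: [-1.0, -0.6, 5.5]
width: 0.007
```

5.5 N and about 7 mm down. Drawing back straight up.

```bash
python3 -m handwheel '[{"tx":0,"ty":0,"tz":-0.5,"wx":0,"wy":0,"wz":0,"claw":0},{"tx":0,"ty":0,"tz":-1.5,"wx":0,"wy":0,"wz":0,"claw":0},{"tx":0,"ty":0,"tz":-3.5,"wx":0,"wy":0,"wz":0,"claw":0},{"tx":0,"ty":0,"tz":-6,"wx":0,"wy":0,"wz":0,"claw":0},{"tx":0,"ty":0,"tz":-8.5,"wx":0,"wy":0,"wz":0,"claw":0},{"tx":0,"ty":0,"tz":-11,"wx":0,"wy":0,"wz":0,"claw":0},{"tx":0,"ty":0,"tz":-12.5,"wx":0,"wy":0,"wz":0,"claw":0},{"tx":0,"ty":0,"tz":-12.5,"wx":0,"wy":0,"wz":0,"claw":0},{"tx":0,"ty":0,"tz":-12.5,"wx":0,"wy":0,"wz":0,"claw":0},{"tx":0,"ty":0,"tz":-12.5,"wx":0,"wy":0,"wz":0,"claw":0},{"tx":0,"ty":0,"tz":-12.5,"wx":0,"wy":0,"wz":0,"claw":0}]'
python3 - <<'E'
from h import *
st=sensors.observe();im,d=vision.get_image("wrist");k=keys("wrist",im,None,st)
for n,c in k.items(): print(n,world("wrist",c,d[int(c[1]),int(c[0])],st).round(4))
im,d=vision.get_image("scene");cv2.imwrite("pics/s5.png",im)
E
```

```text
clock: 8.27
position: [0.4784, 0.1531, 0.1998]
ee_rot: [3.082, 0.607, -0.003]
force: [-0.4, 0.3, -0.1]
width: 0.004
blue [234 199  32  33 827] [249.4 215.2] [0.4685 0.21   0.069 ]
yellow [305 212  32  34 860] [320.3 228.6] [0.4797 0.154  0.069 ]
red [373 225  34  34 873] [389.3 241.7] [0.4908 0.0983 0.069 ]
blue [0.4683 0.2101 0.0682]
yellow [0.4798 0.154  0.0694]
red [0.4909 0.0985 0.0696]
```

View pics/s5.png

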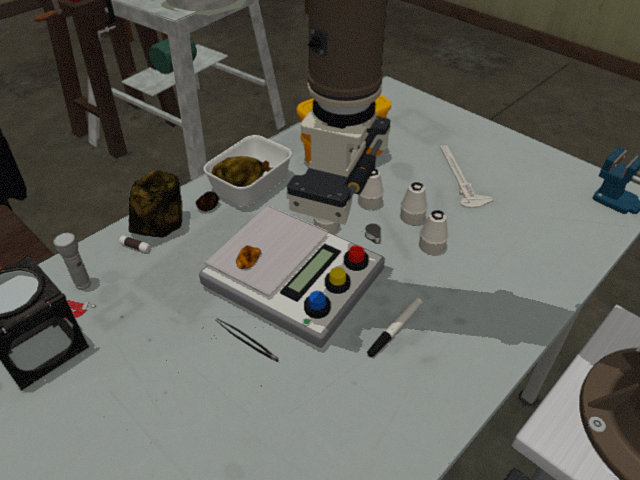

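The picture shows all three keys up: blue (317,300), yellow (338,276), red (356,254). The stone (248,257), marker, tweezers and loupe are where they started, and the gripper is well clear. The target cone is hidden behind the gripper, but nothing came near it.

```bash
python3 -c "
from cell import arm; print(arm.sign_off())"
```

```text
the job is handed in; nothing more can be done
None
```

The job is handed in. I pressed the blue unit key, let it come back up, then pressed the yellow hold key and drew back about 12 cm above the scale. No verdict was reported.

- **Presses:** with the fingers closed, each key went about 7 mm down, at 5.6 N on blue and 5.5 N on yellow. Both are short of the 12 mm stop and well under 25 N.
- **Keys afterwards:** the wrist camera's depth put the key tops at 68 to 70 mm (blue 68.2, yellow 69.4, red 69.6), so all three are up. That is within camera accuracy, but it cannot confirm the 1 mm limit to the millimetre.
- **Things around the scale:** the stone, marker, tweezers and loupe look unmoved in the last scene picture. The cone nearest the scale was hidden behind the gripper in that picture, so I did not check it directly. The gripper stayed well above it.
- **Disagreements:**
  - The scene camera's colour estimates of the keys were about 8 mm off the other two cameras because they included the cap sides, so I did not use them.
  - My first three move calls were refused because rows must give every field. Nothing moved.
- **Time:** about 8.4 s of the 38 s allowed.

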